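# Find the full staple carton by weight and load the supply tray

## Robot

A 7-joint arm with a two-finger parallel gripper is mounted at the origin on the work surface. World frame = base frame: x ahead of the robot, y to its left, z up, the work surface at z = 0. Lengths are in m, angles in rad, forces in N, time in s.
With the tool pointing down it reaches from about 0.4 to 0.875 m from the base axis. Payload 19.3 kg.
Tool frame: the origin (TCP) lies midway between the tips of the shut fingers; the grasp point (between the pads) lies 19 mm behind it (bot.pinch_z is the distance from the TCP to the grasp point, in m); z points along the fingers, y is the direction in which the jaws open and shut (so a half turn about z gives the same grasp; the last joint's range is limited). The gripper opens to 85 mm and grips with 20 to 120 N. Pads are 22 mm wide; open, the fingers measure 114 mm over their backs; the gripper's body (76 mm by 85 mm) begins 54 mm behind the grasp point. The pads swing forward as they close: fully open they stand 13 mm farther back than shut.
Start: joints at [1.212, 0.521, -0.036, 1.599, 0.021, 1.021, -0.113], TCP at [0.178, -0.599, 0.231] pointing down, gripper open.
Joint ranges: [-2.91, 2.91], [-0.3, 2.13], [-1.5, 1.42], [0.17, 2.43], [-1.26, 4.41], [0.16, 1.93], [-2.52, 2.52]. Speed limits (rad/s): [1.89, 1.89, 2.39, 2.39, 3.01, 3.01, 3.01].

## Interface

Orientations are given as [roll, pitch, yaw] about the fixed x, y, z axes, in that order (R = Rz(yaw) Ry(pitch) Rx(roll)).
In Python, from workcell import bot gives the robot as it stands. The module is installed in compiled form; this text tells all that it offers.
- The arm moves only by the tool move_arm, never from a script. Its argument "moves" is text: rows parted by semicolons, each of 4 numbers parted by spaces: the shift along the tool's x, y, z in mm, then the turn about the tool's z in rad. In form: dx dy dz yaw; .... A call has exactly 10 rows; each row is the pose to reach, as a shift and turn from the pose commanded when the call began, along the tool's axes at that moment; what a row does not reach only later rows make up. A row lasts 1/12 s, in which the tool goes at most 41.7 mm and 7.16 degrees, less where a joint would pass 70% of its speed; a pose out of reach is approached as far as the arm can. A call with a gripper value outside its range is refused whole. "grip" is the opening, from 0 (shut) to 1 (fully open), set as the call begins (left out, the last holds). The fingers move at their own pace and stop on an object; "grip_force" is the grip in N (left out, the last holds). Time passes only in rows, so rows that repeat a pose let the fingers close, or fill a call up. It gives the time, the measured TCP pose, the force and the opening at its end, in the units of the state.
- bot.observe(): the state, without advancing time (a new reading comes with each control period).
- bot.grab_frame(name): name is "side" or "top" or "wrist"; returns a dict with "frame" (480x640x3 uint8, red, green, blue), "z_map" (480x640 float32, m along the optical axis (not along the pixel's ray), 0 where there is no reading), "K" (3x3 intrinsics, pixels), "eye" and "attitude" of the camera in the world. Camera axes: x right, y up, looking along -z (the intrinsics and any distortion apply to the point x, -y, -z); pixel columns grow to the right and rows downward; lengths in m; the calibration is good to about 2 mm. A picture is of the moment at which its call begins.
- bot.job_done(): hands the job in, once; it reports no verdict.
Trained networks look in a picture, given as the dict that the camera call returned (one of the last four; its "shot" number tells which), for a name from the list of things; names that differ only in an ending like _2 or _b are one class to them, and where a whole thing is asked for, a point or a joint stands for the part that bears it (a point fixed in the world has none). Each returns a list of dicts, best first, with "conf" (0 to 1); they miss things now and then, are a little off and sometimes report something else, mostly with a low value. They report only what shows in the picture. A call takes as long as a camera call.
- bot.search_frame(picture, label): "at" ([column, row] in pixels, amid what is visible of it).
- bot.pinpoint(picture, label): "at" ([column, row] in pixels: a listed point, or the origin of a listed thing).
The state is a dict: "clock": time; "qpos": joint angles; "qd": joint speeds; "joint_efforts": joint torques, N m; "position": TCP position; "tool_rot": TCP orientation; "force": force on the tool from outside, world axes, zero at the start; "moment": the same for the moment, N m; "grip_width": finger opening in m.
Only numpy, scipy, OpenCV 4.12 (cv2) and the standard library are available. Lean on these libraries where they do the work, as an engineer would, in place of code of your own. Each camera call takes 0.05 s, during which the arm holds its last target. There are 200 camera calls.

## Task

Of the two closed staple cartons one is full, the other nearly used up: lift the blue-topped carton clear of the desk and set it back down, then lift the orange-topped one, to feel which is heavier. Set the heavier one in the open end of the wooden supply tray, in front of the yellow follower, and slide it along the tray floor, gently, until it has pushed the follower fully back to its stop. There press it home with a firm, steady push of about 17 N for half a second, never over 25 N on the follower; then let go and leave it there, leave the lighter carton standing upright on the desk, and do not disturb the pen cup, hole punch or water bottle.

Things in the scene. Friction and masses are not known exactly. Their poses are not given: they have to be found in the camera images.
- carton_blue: closed carton with a blue lid and white paper tape on top; its bare cardboard body is 84 mm long (its x), 54 mm wide (its y) and 60 mm high, the same either way round. Origin: centre of its underside, z up. Full it weighs 0.6 to 0.8 kg, nearly used up 0.17 to 0.23 kg; its look does not tell which. Exactly one of the two cartons is full.
- carton_orange: closed carton with an orange lid and white paper tape on top; its bare cardboard body is 84 mm long (its x), 54 mm wide (its y) and 60 mm high, the same either way round. Origin: centre of its underside, z up. Full it weighs 0.6 to 0.8 kg, nearly used up 0.17 to 0.23 kg.
- tray: brown wooden supply tray fixed to the desk, 200 mm long (its x) and 74 mm wide (its y). Origin: centre of its underside; its x points from the open, wall-less end to the back wall (62 mm high, inner face at x = +94 mm). Two side guides run its whole length, 60 mm apart inside and 22 mm high above the desk; the floor the carton stands on (black liner) is 8 mm above the desk.
- liner: black rubber liner that forms the tray's floor, 192 x 58 x 3 mm, fixed in the tray; its top is 8 mm above the desk. Origin: centre of its underside, 5 mm above the tray's origin. The full carton's own drag on the liner takes 2 to 7 N of a push made on a carton that stands with its whole weight on the floor, and nearly nothing of one whose weight the gripper carries.
- follower (a joint): position in m of the yellow upright follower plate (56 mm wide, its top 56 mm above the desk) that slides along the tray's x with a stiff friction of about 5 N and stays where it is left. 0 is furthest from the back wall; 0.050 is fully back at its hard stop. It starts between 0 and 0.015.
- follower_face (a point): middle of the follower's flat front face, which the carton pushes on; it lies at tray x = 0.032 m + the joint value, 25 mm above the tray floor; x points along the tray's x. With the follower at its stop it must feel a push of at least 10 N for 0.3 s to be seated; over 25 N breaks it.
- pen_cup: square black pen cup with three pens, 75 x 75 x 95 mm (pens to 155 mm), loose. Origin: centre of its underside. Leave alone.
- hole_punch: black and blue two-hole paper punch, about 110 x 115 x 78 mm, loose. Origin: centre of its base's underside. Leave alone.
- water_bottle: clear bottle with blue cap and white label, 64 mm diameter, 190 mm high, loose. Origin: centre of its underside. Leave alone.

How it is judged:
By the outcome, as a careful person would: the job done as asked, in the order asked, and still so for the second after the job is handed in, with the robot touching nothing.
It also fails if it takes over 72 s, if anything falls off the work surface, if the arm or the gripper's body presses on something with over 40 N, if the wrist force passes 120 N, or if a joint passes its speed limit or range.

## Working session

There is one attempt and no reset: what is moved stays moved. The work goes in short steps, Python scripts to look and compute and a tool call to move; the robot and the scene stay as the last step left them, time stands still between calls to the robot, and variables do not carry over. Pictures are saved under pics/ and viewed, about 8 in all and at most 12, crops included, and the job is handed in when it is done.

Besides the shell and the picture viewer there is one more tool, called after ">>>" by a JSON object that holds its "method" and its "body". move_arm: Moves the arm, as the interface text tells. Its arguments: {"type":"object","properties":{"moves":{"type":"string"},"grip":{"type":"number"},"grip_force":{"type":"number"}},"required":["moves"]}

```bash
mkdir -p pics
cat > h.py <<'E'
import numpy as np, cv2
from workcell import bot
from scipy.spatial.transform import Rotation as R
def att(a):
    a=np.array(a,float)
    if a.shape==(3,3): return a
    if a.size==3: return R.from_euler('xyz',a).as_matrix()
    return R.from_quat(a).as_matrix()
def cloud(f):
    z=f['z_map'];K=np.array(f['K']);v,u=np.mgrid[:480,:640]
    p=np.stack([(u-K[0,2])/K[0,0]*z,-(v-K[1,2])/K[1,1]*z,-z],-1)
    return p@att(f['attitude']).T+np.array(f['eye'])
def save(f,n): cv2.imwrite('pics/'+n+'.png',cv2.cvtColor(f['frame'],cv2.COLOR_RGB2BGR))
E
python3 - <<'E'
from h import *
s=bot.observe();print(s)
for n in('top','side'):
    f=bot.grab_frame(n);save(f,n+'1');print(n,{k:(v if k not in('frame','z_map') else '') for k,v in f.items()})
    P=cloud(f);np.save(n+'1.npy',P)
    for l in('carton_blue','carton_orange','tray','follower','follower_face','pen_cup','hole_punch','water_bottle'):
        for m in('search_frame','pinpoint'):
            r=getattr(bot,m)(f,l)
            if r:
                a=r[0]['at'];i=np.clip(np.round(a).astype(int),0,[639,479]);print(l,m,np.round(a),round(r[0]['conf'],2),P[i[1],i[0]].round(3))
E
```

```text
{'clock': 0.0, 'qpos': array([ 1.21183156,  0.52200937, -0.03632066,  1.60003685,  0.02120365,
        1.02107769, -0.11278754]), 'qd': array([ 9.56939231e-05,  1.39161604e-03,  2.43661636e-04,  1.98291169e-03,
       -9.53935889e-04,  1.85169717e-03,  5.89926260e-04]), 'joint_efforts': array([ 1.35380156e-03, -9.27112055e+01,  1.98137775e+00, -3.69938028e+01,
        1.81963854e-02,  8.02477385e-03, -3.52546033e-05]), 'position': array([ 0.17783984, -0.59880079,  0.23071837]), 'tool_rot': array([-3.14044993e+00,  8.85288832e-05,  2.88763884e-01]), 'force': array([-0.09176458,  0.36539962,  0.47542305]), 'moment': array([ 0.00014708,  0.02223797, -0.00226066]), 'grip_width': 0.08548089092577223}
top {'frame': '', 'z_map': '', 'K': array([[592.05140019,   0.        , 324.98711018],
       [  0.        , 592.05140019, 233.00289964],
       [  0.        ,   0.        ,   1.        ]]), 'eye': array([ 0.39682356, -0.05593776,  1.36967656]), 'attitude': array([ 0.13311   , -0.02220221, -1.56154907]), 'shot': 1}
carton_blue search_frame [318. 290.] 0.85 [ 0.446 -0.069  0.06 ]
carton_blue pinpoint [320. 288.] 0.58 [ 0.45  -0.074  0.06 ]
carton_orange search_frame [390. 290.] 0.61 [ 0.447 -0.228  0.06 ]
carton_orange pinpoint [388. 291.] 0.63 [ 0.445 -0.224  0.055]
tray search_frame [208. 248.] 0.92 [0.542 0.186 0.003]
tray pinpoint [207. 250.] 0.76 [0.537 0.187 0.008]
follower search_frame [208. 227.] 0.71 [0.583 0.178 0.055]Traceback (most recent call last):
  File "<stdin>", line 8, in <module>
ValueError: it knows: carton_blue, carton_orange, follower_face, hole_punch, liner, pen_cup, tray, water_bottle
```

View images.

Run:
```python
from h import *
f=bot.grab_frame('side');save(f,'side1');P=cloud(f);np.save('side1.npy',P)
for l in('carton_blue','carton_orange','tray','hole_punch'):
    r=bot.search_frame(f,l)
    if r:
        a=r[0]['at'];i=np.round(a).astype(int);print(l,a,r[0]['conf'],P[i[1],i[0]].round(3))
print(f['eye'])
P=np.load('top1.npy')
im=cv2.imread('pics/top1.png')
hsv=cv2.cvtColor(im,cv2.COLOR_BGR2HSV)
# carton tops by height near seeds
for n,c in(('blue',(.446,-.069)),('orange',(.447,-.228))):
    m=(np.hypot(P[...,0]-c[0],P[...,1]-c[1])<.065)&(P[...,2]>.048)&(P[...,2]<.075)
    k,lab,st,ce=cv2.connectedComponentsWithStats(m.astype(np.uint8)); j=1+st[1:,4].argmax()
    q=P[lab==j];r=cv2.minAreaRect(q[:,:2].astype(np.float32));print(n,r,q[:,2].mean(),len(q),cv2.boxPoints(r).round(3).tolist())
m=(np.hypot(P[...,0]-.54,P[...,1]-.186)<.16)&(P[...,2]>.014)&(P[...,2]<.075)
q=P[m];r=cv2.minAreaRect(q[:,:2].astype(np.float32));print('tray',r,cv2.boxPoints(r).round(3).tolist(),len(q))
m&=P[...,2]>.045; q=P[m];print('high',q[:,:2].min(0),q[:,:2].max(0))
```

```text
carton_blue [257.7, 266.3] 0.92 [ 0.452 -0.101  0.061]
carton_orange [289.0, 330.5] 0.58 [ 0.452 -0.25   0.06 ]
tray [259.4, 185.7] 0.67 [0.541 0.185 0.009]
hole_punch [387.0, 207.9] 0.56 [ 0.714 -0.057  0.07 ]
[ 0.29329693 -0.77712773  0.71308537]
blue ((0.45408204197883606, -0.07194697856903076), (0.05450907349586487, 0.08437234908342361), 72.02486419677734) 0.058759271609458846 946 [[0.4059999883174896, -0.08500000089406967], [0.4860000014305115, -0.11100000143051147], [0.503000020980835, -0.05900000035762787], [0.421999990940094, -0.032999999821186066]]
orange ((0.460495263338089, -0.22736746072769165), (0.08453620970249176, 0.05555135756731033), 17.55408477783203) 0.05871738756958763 950 [[0.41200000047683716, -0.21400000154972076], [0.42899999022483826, -0.2669999897480011], [0.5090000033378601, -0.2409999966621399], [0.492000013589859, -0.18799999356269836]]
tray ((0.536952793598175, 0.18651513755321503), (0.0759999230504036, 0.20019520819187164), 81.1805648803711) [[0.4320000112056732, 0.164000004529953], [0.6299999952316284, 0.1340000033378601], [0.6420000195503235, 0.20900000631809235], [0.4440000057220459, 0.23899999260902405]] 949
high [0.57887993 0.13506572] [0.63989442 0.20901821]
```

View pics/top1.png

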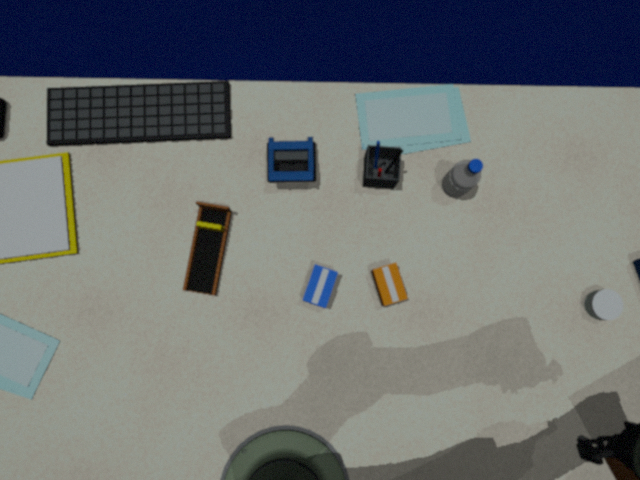

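View pics/side1.png

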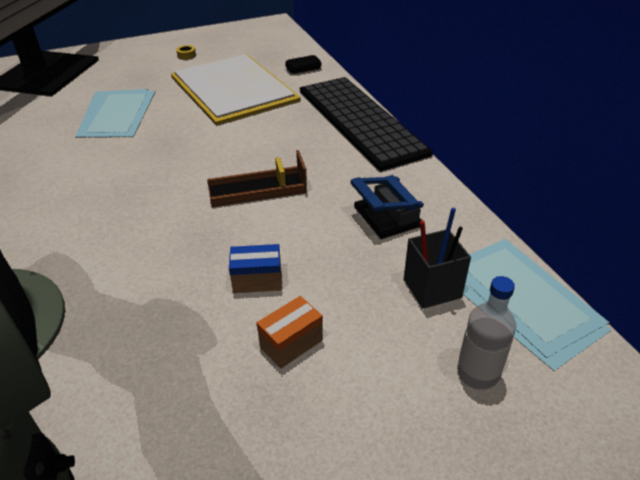

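>>> {"method": "move_arm", "body": {"moves": "27 -28 4 0.06; 54 -56 8 0.12; 81 -84 12 0.18; 108 -112 16 0.24; 135 -140 20 0.3; 162 -168 24 0.36; 189 -196 28 0.42; 216 -224 32 0.48; 243 -252 36 0.54; 270 -280 40 0.603", "grip": 1}}

```text
clock: 1.48
position: [0.3576, -0.2522, 0.1914]
tool_rot: [3.141, -0.001, -0.317]
force: [1.4, -0.5, 0.2]
grip_width: 0.0858
```

```bash
cat >> h.py <<'E'
def go(x,y,z,yaw):
    s=bot.observe();p=s['position'];rt=s['tool_rot'];M=R.from_euler('xyz',rt).as_matrix()
    d=M.T@(np.array([x,y,z])-p)*1000
    t=-(yaw-rt[2]);t=(t+np.pi)%(2*np.pi)-np.pi
    print('t',s['clock'].__round__(2),'pos',p.round(4),'rot',np.round(rt,3),'F',s['force'].round(2),'w',round(s['grip_width'],4),'-> d',d.round(1),'turn',round(t,3))
E
python3 -c "
from h import *
go(.454,-.072,.14,-.314)"
```

```text
t 1.48 pos [ 0.3576 -0.2522  0.1914] rot [ 3.141e+00 -1.000e-03 -3.170e-01] F [ 1.45 -0.49  0.17] w 0.0858 -> d [  35.3 -201.3   51.4] turn -0.003
```

>>> {"method": "move_arm", "body": {"moves": "5 -30 8 0; 10 -60 16 0; 16 -90 24 0; 21 -120 32 0; 27 -150 40 0; 32 -178 48 0; 35 -195 51 0; 36 -201 51 0; 36 -201 51 0; 36 -201 51 0"}}

```text
clock: 2.32
position: [0.4532, -0.0745, 0.1405]
tool_rot: [3.141, -0.0, -0.314]
force: [-0.7, -0.9, 0.1]
grip_width: 0.0855
```

Run:
```python
from h import *
f=bot.grab_frame('wrist');save(f,'w1');P=cloud(f)
m=(np.hypot(P[...,0]-.454,P[...,1]+.072)<.065)&(P[...,2]>.05)&(P[...,2]<.07)
print(m.sum())
if m.sum()>50:
    r=cv2.minAreaRect(P[m][:,:2].astype(np.float32));print(r)
go(.454,-.072,.024,-.314)
```

```text
13108
((0.4540386199951172, -0.0726981833577156), (0.054769366979599, 0.08568353950977325), 71.64433288574219)
t 2.37 pos [ 0.453  -0.0749  0.1406] rot [ 3.141 -0.    -0.315] F [-0.25 -0.01 -0.51] w 0.0854 -> d [ -0.   -3.1 116.6] turn -0.001
```

View pics/w1.png

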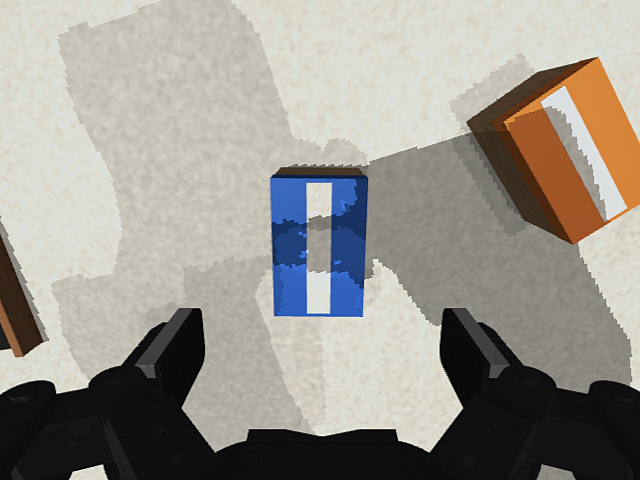

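The wrist picture shows the blue carton square between the open fingers (columns 272–367, rows 177–316). I'll descend now.

>>> {"method": "move_arm", "body": {"moves": "0 -1 20 0; 0 -2 40 0; 0 -3 60 0; 0 -3 78 0; 0 -3 94 0; 0 -3 106 0; 0 -3 113 0; 0 -3 116 0; 0 -3 116 0; 0 -3 116 0"}}

```text
clock: 3.2
position: [0.4545, -0.0714, 0.0249]
tool_rot: [-3.142, -0.001, -0.315]
force: [0.3, -0.2, 0.3]
grip_width: 0.0856
```

>>> {"method": "move_arm", "body": {"moves": "0 0 0 0; 0 0 0 0; 0 0 0 0; 0 0 0 0; 0 0 0 0; 0 0 0 0; 0 0 0 0; 0 0 0 0; 0 0 0 0; 0 0 0 0", "grip": 0.4, "grip_force": 50}}

```text
clock: 4.03
position: [0.4547, -0.0711, 0.025]
tool_rot: [-3.141, -0.001, -0.314]
force: [-2.4, -0.2, 12.2]
grip_width: 0.0536
```

>>> {"method": "move_arm", "body": {"moves": "0 0 -4 0; 0 0 -10 0; 0 0 -18 0; 0 0 -26 0; 0 0 -34 0; 0 0 -40 0; 0 0 -40 0; 0 0 -40 0; 0 0 -40 0; 0 0 -40 0", "grip": 0.2}}

```text
clock: 4.87
position: [0.4541, -0.0709, 0.064]
tool_rot: [3.141, 0.001, -0.314]
force: [-0.0, -0.8, -1.9]
grip_width: 0.0536
```

```bash
python3 -c "
from h import *
go(.454,-.072,.024,-.314);s=bot.observe();print(s['joint_efforts'])"
```

```text
t 4.87 pos [ 0.4541 -0.0709  0.064 ] rot [ 3.141e+00  1.000e-03 -3.140e-01] F [-0.01 -0.79 -1.93] w 0.0536 -> d [ 0.3  1.1 40. ] turn -0.0
[ 5.30002546e-02 -7.83771586e+01  1.57495435e+00 -1.91155690e+01
  9.31896240e-03  2.19661066e-03  4.88025057e-05]
```

Blue reads about 1.9 N, so it looks nearly empty. I'll set it back down.

>>> {"method": "move_arm", "body": {"moves": "0 0 0 0; 0 0 8 0; 0 0 16 0; 0 0 24 0; 0 0 31 0; 0 0 36 0; 0 0 39 0; 0 0 40 0; 0 0 40 0; 0 0 40 0"}}

```text
clock: 5.7
position: [0.4539, -0.0709, 0.0246]
tool_rot: [3.141, 0.001, -0.314]
force: [-7.3, 0.8, 18.1]
grip_width: 0.0533
```

>>> {"method": "move_arm", "body": {"moves": "0 0 0 0; 0 0 0 0; 0 0 0 0; 0 0 0 0; 0 0 0 0; 0 0 0 0; 0 0 -5 0; 0 0 -15 0; 0 0 -30 0; 0 0 -50 0", "grip": 1}}

```text
clock: 6.53
position: [0.4538, -0.0709, 0.0749]
tool_rot: [3.141, 0.001, -0.314]
force: [-0.9, -0.4, -1.1]
grip_width: 0.0854
```

```bash
python3 -c "
from h import *
go(.4605,-.2275,.14,.307)"
```

```text
t 6.53 pos [ 0.4538 -0.0709  0.0749] rot [ 3.141e+00  1.000e-03 -3.140e-01] F [-0.86 -0.39 -1.11] w 0.0854 -> d [ 54.7 146.9 -65.1] turn -0.621
```

>>> {"method": "move_arm", "body": {"moves": "0 0 -25 0; 2 5 -45 -0.07; 10 25 -60 -0.14; 20 50 -65 -0.21; 30 78 -65 -0.3; 40 105 -65 -0.4; 48 127 -65 -0.5; 53 141 -65 -0.59; 55 147 -65 -0.621; 55 147 -65 -0.621"}}

```text
clock: 7.37
position: [0.4608, -0.2296, 0.1401]
tool_rot: [3.141, -0.0, 0.306]
force: [0.3, -0.3, 0.4]
grip_width: 0.086
```

Run:
```python
from h import *
f=bot.grab_frame('wrist');save(f,'w2');P=cloud(f)
m=(np.hypot(P[...,0]-.4605,P[...,1]+.2275)<.065)&(P[...,2]>.05)&(P[...,2]<.07)
r=cv2.minAreaRect(P[m][:,:2].astype(np.float32));print(r)
go(*r[0],.024,.307)
```

```text
((0.46029749512672424, -0.22804047167301178), (0.0856991708278656, 0.05483340471982956), 17.6700439453125)
t 7.42 pos [ 0.4609 -0.2284  0.14  ] rot [ 3.141 -0.     0.304] F [-0.2   1.23  0.24] w 0.0855 -> d [ -0.5  -0.5 116. ] turn -0.003
```

>>> {"method": "move_arm", "body": {"moves": "0 0 20 0; 0 0 40 0; 0 0 60 0; 0 0 78 0; 0 0 94 0; 0 0 106 0; 0 0 113 0; 0 0 116 0; 0 0 116 0; 0 0 116 0"}}

```text
clock: 8.25
position: [0.4616, -0.2276, 0.024]
tool_rot: [3.141, -0.0, 0.307]
force: [-0.4, -0.8, 0.0]
grip_width: 0.0855
```

>>> {"method": "move_arm", "body": {"moves": "0 0 0 0; 0 0 0 0; 0 0 0 0; 0 0 0 0; 0 0 0 0; 0 0 0 0; 0 0 0 0; 0 0 0 0; 0 0 0 0; 0 0 0 0", "grip": 0.2, "grip_force": 80}}

```text
clock: 9.08
position: [0.4614, -0.2278, 0.0241]
tool_rot: [3.141, -0.001, 0.307]
force: [-2.9, 1.8, 14.2]
grip_width: 0.0532
```

>>> {"method": "move_arm", "body": {"moves": "0 0 -4 0; 0 0 -10 0; 0 0 -18 0; 0 0 -26 0; 0 0 -34 0; 0 0 -40 0; 0 0 -40 0; 0 0 -40 0; 0 0 -40 0; 0 0 -40 0"}}

```text
clock: 9.92
position: [0.461, -0.2277, 0.063]
tool_rot: [-3.141, 0.0, 0.307]
force: [0.2, 0.1, -5.9]
grip_width: 0.053
```

Run:
```python
from h import *
f=bot.grab_frame('side');save(f,'s2')
f=bot.grab_frame('top');save(f,'t2');P=cloud(f)
go(.48,.0,.15,-.154)
```

```text
t 10.02 pos [ 0.4611 -0.2276  0.063 ] rot [-3.141  0.     0.307] F [ 0.11 -0.16 -6.72] w 0.0532 -> d [  86.8 -211.3  -87. ] turn 0.461
```

Orange reads about 6.5 N (~0.66 kg), so it is the heavier one. I'll carry it high over to the open end of the tray.

>>> {"method": "move_arm", "body": {"moves": "0 0 -25 0; 0 -2 -50 0; 4 -15 -75 0.03; 11 -38 -87 0.08; 20 -68 -87 0.14; 29 -100 -87 0.2; 38 -132 -87 0.26; 47 -164 -87 0.32; 57 -196 -87 0.38; 66 -228 -87 0.44"}}

```text
clock: 10.85
position: [0.455, 0.0112, 0.1502]
tool_rot: [-3.142, 0.0, -0.136]
force: [1.2, -0.1, -7.0]
grip_width: 0.0529
```

```bash
python3 -c "
from h import *
go(.45,.20,.15,-.154)"
```

```text
t 10.85 pos [0.455  0.0112 0.1502] rot [-3.142  0.    -0.136] F [ 1.18 -0.06 -6.99] w 0.0529 -> d [ -30.6 -186.4    0.2] turn 0.018
```

>>> {"method": "move_arm", "body": {"moves": "-5 -30 0 0.005; -10 -60 0 0.01; -15 -90 0 0.018; -20 -120 0 0.018; -25 -147 0 0.018; -28 -167 0 0.018; -30 -180 0 0.018; -31 -186 0 0.018; -31 -186 0 0.018; -31 -186 0 0.018"}}

```text
clock: 11.68
position: [0.4492, 0.1972, 0.1501]
tool_rot: [3.141, 0.0, -0.151]
force: [-0.4, -0.5, -6.1]
grip_width: 0.0531
```

Run:
```python
from h import *
f=bot.grab_frame('wrist');save(f,'w3');P=cloud(f);np.save('w3.npy',P)
u=np.array([np.cos(-.154),np.sin(-.154)]);n=np.array([-u[1],u[0]])
xy=P[...,:2]-np.array([.537,.1865]);a=xy@u;b=xy@n;z=P[...,2]
# guides: tops
for lo in np.arange(-.10,.1,.02):
    m=(a>lo)&(a<lo+.02)&(abs(b)<.05)&(z>.016)&(z<.028)
    for s in(-1,1):
        q=b[m&(b*s>0)]
        print(round(lo,2),s,m.sum(),(np.percentile(q,[2,50,98])*1000).round(1) if len(q)>20 else '',end=' | ')
    print()
m=(abs(b)<.025)&(z>.045)&(z<.075)&(a>.02)&(a<.12)
print(np.histogram(a[m],bins=np.arange(.02,.12,.004)))
m=(abs(b)<.02)&(a>0)&(a<.03);print('floor',np.median(z[m]))
# held carton top
m=(z>.13)&(z<.25)&(f['z_map']>0)
r=cv2.minAreaRect(P[m][:,:2].astype(np.float32));print('high',r,np.percentile(z[m],[5,50,95]))
go(.4925,.1934,.05,-.154)
```

```text
-0.1 -1 0  | -0.1 1 0  | 
-0.08 -1 217 [-36.8 -33.3 -30.2] | -0.08 1 217 [29.7 32.7 36.2] | 
-0.06 -1 661 [-37.1 -33.5 -30.3] | -0.06 1 661 [29.6 32.8 36.5] | 
-0.04 -1 710 [-37.2 -33.5 -30.3] | -0.04 1 710 [29.6 32.8 36.6] | 
-0.02 -1 759 [-37.2 -33.6 -30.4] | -0.02 1 759 [29.6 32.7 36.4] | 
0.0 -1 802 [-37.1 -33.5 -30.4] | 0.0 1 802 [29.5 32.7 36.3] | 
0.02 -1 867 [-37.3 -33.6 -30.4] | 0.02 1 867 [29.4 32.7 36.2] | 
0.04 -1 1109 [-37.1 -31.   -1.3] | 0.04 1 1109 [ 1.2 30.1 36.1] | 
0.06 -1 0  | 0.06 1 0  | 
0.08 -1 0  | 0.08 1 0  | 
(array([  0,   0,   0,   0,   0,   0, 366,   0,   0,   0,   0,   0,   0,
         0,   0,   0,   0,   0,   0,   0,   0,   0,   0,   0]), array([0.02 , 0.024, 0.028, 0.032, 0.036, 0.04 , 0.044, 0.048, 0.052,
       0.056, 0.06 , 0.064, 0.068, 0.072, 0.076, 0.08 , 0.084, 0.088,
       0.092, 0.096, 0.1  , 0.104, 0.108, 0.112, 0.116]))
floor 0.0077457958489020595
high ((0.45683467388153076, 0.19606824219226837), (0.1269908845424652, 0.06888411194086075), 81.25248718261719) [0.17477802 0.20496874 0.23572078]
t 11.73 pos [0.4493 0.1968 0.1501] rot [ 3.141  0.    -0.152] F [ 1.   -0.09 -6.28] w 0.0531 -> d [ 43.3  -3.3 100.1] turn 0.002
```

View pics/w3.png

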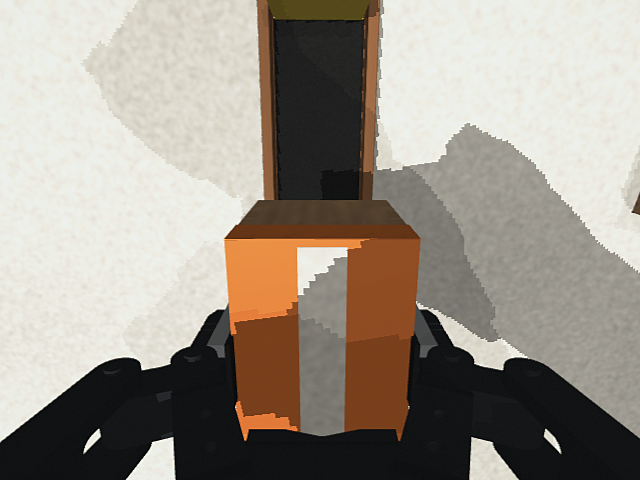

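>>> {"method": "move_arm", "body": {"moves": "10 -1 10 0; 22 -2 25 0.002; 34 -3 40 0.002; 41 -3 55 0.002; 43 -3 68 0.002; 43 -3 80 0.002; 43 -3 88 0.002; 43 -3 93 0.002; 43 -3 95 0.002; 43 -3 95 0.002"}}

```text
clock: 12.57
position: [0.4922, 0.1942, 0.0553]
tool_rot: [3.141, 0.0, -0.154]
force: [0.7, 1.0, -6.3]
grip_width: 0.0532
```

```bash
cat > tr.py <<'E'
from h import *
u=np.array([np.cos(-.154),np.sin(-.154)]);n=np.array([-u[1],u[0]])
def ab(f):
    P=cloud(f);xy=P[...,:2]-np.array([.537,.1865]);return xy@u,xy@n,P[...,2]
def tgt(a,z,b=-.0004): p=np.array([.537,.1865])+a*u+b*n;go(p[0],p[1],z,-.154)
def tcp():
    s=bot.observe();xy=s['position'][:2]-np.array([.537,.1865]);print('tcp a,b mm',(xy@u*1000).round(1),(xy@n*1000).round(1),'z',s['position'][2].round(4),'F along',(s['force'][:2]@u).round(2),'lat',(s['force'][:2]@n).round(2),'Fz',s['force'][2].round(2))
E
python3 - <<'E'
from tr import *
f=bot.grab_frame('wrist');save(f,'w4');a,b,z=ab(f)
zt=bot.observe()['position'][2]+.036
tcp()
m=(abs(z-zt)<.006)&(abs(b)<.04)&(a<.02)
for lo in np.arange(-.09,.02,.02):
    q=m&(a>=lo)&(a<lo+.02)
    if q.sum()>50: print('lid',round(lo,2),np.percentile(b[q],[1,99])*1000,q.sum())
print('lid a',np.percentile(a[m],[1,99])*1000,zt,np.median(z[m]))
m=(a>.015)&(a<.035)&(z>.016)&(z<.028)
print('guide',np.percentile(b[m&(b<0)],[2,98])*1000,np.percentile(b[m&(b>0)],[2,98])*1000)
tgt(-.045,.033)
E
```

```text
tcp a,b mm -45.3 0.9 z 0.0557 F along -0.62 lat -0.35 Fz -6.77
lid -0.07 [-25.9253849   27.04156477] 8318
lid -0.05 [-32.24328794  33.07934436] 12313
lid -0.03 [-26.12620942  27.29670247] 12023
lid -0.01 [-26.22200817  27.33391105] 5094
lid a [-67.52639249  -3.73333068] 0.09167636755353606 0.0909238054339152
guide [-37.17313753 -30.34097382] [29.41812968 36.21667855]
t 12.62 pos [0.4924 0.1944 0.0557] rot [-3.141 -0.    -0.153] F [-0.67 -0.25 -6.77] w 0.0528 -> d [ 0.2  1.3 22.7] turn 0.001
```

>>> {"method": "move_arm", "body": {"moves": "0 1 0 0; 0 1 3 0; 0 1 6 0; 0 1 10 0; 0 1 14 0; 0 1 17 0; 0 1 20 0; 0 1 21 0; 0 1 22 0; 0 1 22 0"}}

```text
clock: 13.45
position: [0.492, 0.1935, 0.0331]
tool_rot: [3.142, 0.0, -0.153]
force: [-0.5, -0.1, -7.3]
grip_width: 0.0529
```

```bash
python3 -c "
from tr import *
tcp()"
```

```text
tcp a,b mm -45.5 0.0 z 0.0331 F along -0.51 lat -0.21 Fz -7.3
```

>>> {"method": "move_arm", "body": {"moves": "0 0 0.3 0; 0 0 0.6 0; 0 0 0.8 0; 0 0 1 0; 0 0 1 0; 0 0 1 0; 0 0 1 0; 0 0 1 0; 0 0 1 0; 0 0 1 0"}}

```text
clock: 14.28
position: [0.4921, 0.1935, 0.0323]
tool_rot: [-3.142, -0.0, -0.153]
force: [-0.1, 0.8, -7.0]
grip_width: 0.053
```

>>> {"method": "move_arm", "body": {"moves": "0 0 0.2 0; 0 0 0.4 0; 0 0 0.5 0; 0 0 0.5 0; 0 0 0.5 0; 0 0 0.5 0; 0 0 0.5 0; 0 0 0.5 0; 0 0 0.5 0; 0 0 0.5 0"}}

```text
clock: 15.12
position: [0.4921, 0.1935, 0.0321]
tool_rot: [3.142, -0.0, -0.153]
force: [-2.9, -1.3, 6.4]
grip_width: 0.0529
```

>>> {"method": "move_arm", "body": {"moves": "0 0 -0.3 0; 2 0 -0.3 0; 6 0 -0.3 0; 11 0 -0.3 0; 16 0 -0.3 0; 21 0 -0.3 0; 26 0 -0.3 0; 31 0 -0.3 0; 35 0 -0.3 0; 38 0 -0.3 0"}}

```text
clock: 15.95
position: [0.5293, 0.188, 0.0322]
tool_rot: [3.142, 0.001, -0.153]
force: [-9.6, 2.2, 8.7]
grip_width: 0.0529
```

```bash
python3 -c "
from tr import *
tcp()
f=bot.grab_frame('wrist');a,b,z=ab(f)
m=(abs(b)<.025)&(z>.045)&(z<.06)&(a>.02)&(a<.06);print('follower front',np.percentile(a[m],[1,50]))
m=(abs(b)<.02)&(abs(z-.068)<.004)&(a>0)&(a<.06);print('lid front',np.percentile(a[m],[50,98,99.5]))
"
```

```text
tcp a,b mm -7.9 0.3 z 0.0322 F along -9.86 lat 0.69 Fz 8.69
follower front [0.03325734 0.05033132]
lid front [0.01850934 0.03371858 0.03391651]
```

>>> {"method": "move_arm", "body": {"moves": "0 0 -0.2 0; 0 0 -0.4 0; 1 0 -0.4 0; 2 0 -0.4 0; 3 0 -0.4 0; 4 0 -0.4 0; 5 0 -0.4 0; 6 0 -0.4 0; 7 0 -0.4 0; 7 0 -0.4 0"}}

```text
clock: 16.83
position: [0.5368, 0.1866, 0.0325]
tool_rot: [-3.142, -0.0, -0.153]
force: [1.0, -0.4, -7.1]
grip_width: 0.0526
```

```bash
python3 -c "
from tr import *
tcp()"
```

```text
tcp a,b mm -0.2 0.1 z 0.0325 F along 1.04 lat -0.23 Fz -7.12
```

>>> {"method": "move_arm", "body": {"moves": "0 0 0.2 0; 1 0 0.2 0; 2.5 0 0.2 0; 4.5 0 0.2 0; 7 0 0.2 0; 9.5 0 0.2 0; 12 0 0.2 0; 14.5 0 0.2 0; 17 0 0.2 0; 19 0 0.2 0"}}

```text
clock: 17.67
position: [0.555, 0.1838, 0.0322]
tool_rot: [3.141, 0.001, -0.153]
force: [-6.3, 0.5, -2.1]
grip_width: 0.0529
```

```bash
python3 -c "
from tr import *
tcp()
f=bot.grab_frame('wrist');a,b,z=ab(f)
m=(abs(b)<.02)&(abs(z-.068)<.004)&(a>0)&(a<.09);print('lid front',np.percentile(a[m],[50,98,99.5]))
m=(abs(b)<.025)&(z>.045)&(z<.06)&(a>.02)&(a<.09);print(np.histogram(a[m],bins=np.arange(.04,.09,.003)))
m=(abs(b)<.025)&(z>.058)&(z<.066)&(a>.09)&(a<.12);print('wall',m.sum(),np.percentile(a[m],[1,50,99]) if m.sum() else 0)
"
```

```text
tcp a,b mm 18.2 0.1 z 0.0322 F along -6.33 lat -0.44 Fz -2.06
lid front [0.03373915 0.0596335  0.05992949]
(array([   0,    0,    0,    0,    0,    0, 1236, 1574, 1607, 2291,    0,
          0,    0,    0,    0,    0]), array([0.04 , 0.043, 0.046, 0.049, 0.052, 0.055, 0.058, 0.061, 0.064,
       0.067, 0.07 , 0.073, 0.076, 0.079, 0.082, 0.085, 0.088]))
wall 4493 [0.09363281 0.09658835 0.09947021]
```

The carton is pushing the follower at about 6 N, with about 22 mm to go.

>>> {"method": "move_arm", "body": {"moves": "2 0 0 0; 4 0 0 0; 6 0 0 0; 8 0 0 0; 10 0 0 0; 12 0 0 0; 14 0 0 0; 16 0 0 0; 17 0 0 0; 18 0 0 0"}}

```text
clock: 18.55
position: [0.5725, 0.181, 0.0322]
tool_rot: [3.141, 0.001, -0.153]
force: [-7.9, 0.7, 0.1]
grip_width: 0.0531
```

```bash
python3 -c "
from tr import *
tcp()
f=bot.grab_frame('wrist');a,b,z=ab(f)
m=(abs(b)<.02)&(abs(z-.068)<.004)&(a>0)&(a<.09);print('lid front',np.percentile(a[m],[50,98,99.5]))
tcp()
"
```

```text
tcp a,b mm 35.9 0.0 z 0.0322 F along -7.95 lat -0.56 Fz 0.14
lid front [0.04966718 0.07739706 0.07771119]
tcp a,b mm 36.1 0.0 z 0.0322 F along -5.6 lat -0.11 Fz -0.83
```

>>> {"method": "move_arm", "body": {"moves": "0.5 0 0 0; 1 0 0 0; 1.5 0 0 0; 2 0 0 0; 2.3 0 0 0; 2.6 0 0 0; 2.9 0 0 0; 3.1 0 0 0; 3.3 0 0 0; 3.4 0 0 0"}}

```text
clock: 19.43
position: [0.5758, 0.1805, 0.0323]
tool_rot: [3.141, 0.001, -0.153]
force: [-7.4, 0.4, -1.1]
grip_width: 0.0534
```

>>> {"method": "move_arm", "body": {"moves": "0.05 0 0 0; 0.1 0 0 0; 0.15 0 0 0; 0.2 0 0 0; 0.25 0 0 0; 0.3 0 0 0; 0.35 0 0 0; 0.4 0 0 0; 0.4 0 0 0; 0.4 0 0 0"}}

```text
clock: 20.27
position: [0.5762, 0.1805, 0.0322]
tool_rot: [3.141, 0.001, -0.153]
force: [-7.5, 0.4, -0.4]
grip_width: 0.0532
```

```bash
python3 -c "
from tr import *
tcp()"
```

```text
tcp a,b mm 39.7 0.0 z 0.0322 F along -7.49 lat -0.8 Fz -0.39
```

>>> {"method": "move_arm", "body": {"moves": "0.05 0 0 0; 0.1 0 0 0; 0.15 0 0 0; 0.2 0 0 0; 0.25 0 0 0; 0.3 0 0 0; 0.3 0 0 0; 0.3 0 0 0; 0.3 0 0 0; 0.3 0 0 0"}}

```text
clock: 21.1
position: [0.5765, 0.1804, 0.0322]
tool_rot: [3.141, 0.001, -0.153]
force: [-8.1, 0.5, 0.4]
grip_width: 0.053
```

>>> {"method": "move_arm", "body": {"moves": "0.05 0 0 0; 0.1 0 0 0; 0.15 0 0 0; 0.2 0 0 0; 0.25 0 0 0; 0.3 0 0 0; 0.3 0 0 0; 0.3 0 0 0; 0.3 0 0 0; 0.3 0 0 0"}}

```text
clock: 21.93
position: [0.5768, 0.1803, 0.0322]
tool_rot: [3.141, 0.001, -0.153]
force: [-6.7, 0.4, -0.7]
grip_width: 0.0532
```

```bash
python3 -c "
from tr import *
tcp()
f=bot.grab_frame('wrist');a,b,z=ab(f)
m=(abs(b)<.02)&(abs(z-.068)<.004)&(a>0)&(a<.09);print('lid front',np.percentile(a[m],[50,98,99.5]))
m=(abs(b)<.025)&(z>.045)&(z<.058)&(a>.06)&(a<.12);print('follower',np.percentile(a[m],[1,99]))
tcp()
"
```

```text
tcp a,b mm 40.3 0.0 z 0.0322 F along -6.68 lat -0.67 Fz -0.69
lid front [0.05395578 0.08172198 0.08201234]
follower [0.08168316 0.09971514]
tcp a,b mm 40.3 0.1 z 0.0322 F along -7.74 lat -1.05 Fz -0.32
```

>>> {"method": "move_arm", "body": {"moves": "0.05 0 0 0; 0.1 0 0 0; 0.15 0 0 0; 0.2 0 0 0; 0.25 0 0 0; 0.3 0 0 0; 0.35 0 0 0; 0.35 0 0 0; 0.35 0 0 0; 0.35 0 0 0"}}

```text
clock: 22.82
position: [0.5768, 0.1804, 0.0322]
tool_rot: [3.141, 0.002, -0.153]
force: [-9.7, 1.0, 0.5]
grip_width: 0.053
```

>>> {"method": "move_arm", "body": {"moves": "0.05 0 0 0; 0.1 0 0 0; 0.15 0 0 0; 0.2 0 0 0; 0.25 0 0 0; 0.3 0 0 0; 0.3 0 0 0; 0.3 0 0 0; 0.3 0 0 0; 0.3 0 0 0"}}

```text
clock: 23.65
position: [0.5769, 0.1804, 0.0323]
tool_rot: [3.141, 0.002, -0.153]
force: [-11.7, 0.4, 3.1]
grip_width: 0.0529
```

>>> {"method": "move_arm", "body": {"moves": "0.05 0 0 0; 0.1 0 0 0; 0.15 0 0 0; 0.2 0 0 0; 0.25 0 0 0; 0.3 0 0 0; 0.35 0 0 0; 0.4 0 0 0; 0.4 0 0 0; 0.4 0 0 0"}}

```text
clock: 24.48
position: [0.5769, 0.1804, 0.0323]
tool_rot: [3.141, 0.003, -0.153]
force: [-14.2, 0.8, 5.8]
grip_width: 0.053
```

```bash
python3 -c "
from tr import *
tcp()"
```

```text
tcp a,b mm 40.4 0.1 z 0.0323 F along -14.2 lat -1.36 Fz 5.8
```

>>> {"method": "move_arm", "body": {"moves": "0.1 0 -0.05 0; 0.2 0 -0.1 0; 0.3 0 -0.15 0; 0.4 0 -0.2 0; 0.5 0 -0.25 0; 0.6 0 -0.3 0; 0.6 0 -0.3 0; 0.6 0 -0.3 0; 0.6 0 -0.3 0; 0.6 0 -0.3 0"}}

```text
clock: 25.32
position: [0.577, 0.1804, 0.0323]
tool_rot: [3.14, 0.004, -0.153]
force: [-16.5, 1.8, 4.2]
grip_width: 0.0531
```

```bash
python3 -c "
from tr import *
tcp()"
```

```text
tcp a,b mm 40.4 0.1 z 0.0323 F along -16.56 lat -0.74 Fz 4.17
```

>>> {"method": "move_arm", "body": {"moves": "0.1 0 -0.1 0; 0.2 0 -0.2 0; 0.3 0 -0.3 0; 0.4 0 -0.3 0; 0.5 0 -0.3 0; 0.5 0 -0.3 0; 0.5 0 -0.3 0; 0.5 0 -0.3 0; 0.5 0 -0.3 0; 0.5 0 -0.3 0"}}

```text
clock: 26.15
position: [0.577, 0.1803, 0.0324]
tool_rot: [3.14, 0.005, -0.153]
force: [-18.2, 1.8, 2.0]
grip_width: 0.053
```

```bash
python3 -c "
from tr import *
tcp()"
```

```text
tcp a,b mm 40.5 0.0 z 0.0324 F along -18.26 lat -1.05 Fz 2.02
```

>>> {"method": "move_arm", "body": {"moves": "0.1 0 0 0; 0.1 0 0 0; 0.1 0 0 0; 0.1 0 0 0; 0.1 0 0 0; 0.1 0 0 0; 0.1 0 0 0; 0.1 0 0 0; 0.1 0 0 0; 0.1 0 0 0"}}

```text
clock: 26.98
position: [0.577, 0.1803, 0.0323]
tool_rot: [3.14, 0.005, -0.153]
force: [-17.7, 2.9, 3.1]
grip_width: 0.0533
```

```bash
python3 -c "
from tr import *
tcp();f=bot.grab_frame('wrist');tcp()"
```

```text
tcp a,b mm 40.5 0.0 z 0.0323 F along -17.95 lat 0.1 Fz 3.05
tcp a,b mm 40.5 0.0 z 0.0324 F along -18.75 lat -1.2 Fz 3.03
```

>>> {"method": "move_arm", "body": {"moves": "-0.4 0 0 0; -0.8 0 0 0; -1.2 0 0 0; -1.6 0 0 0; -2 0 0 0; -2.3 0 0 0; -2.5 0 0 0; -2.5 0 0 0; -2.5 0 0 0; -2.5 0 0 0"}}

```text
clock: 27.87
position: [0.5769, 0.1803, 0.0327]
tool_rot: [3.141, 0.001, -0.153]
force: [-5.6, 1.4, -9.4]
grip_width: 0.0528
```

```bash
python3 -c "
from tr import *
tcp()"
```

```text
tcp a,b mm 40.4 0.0 z 0.0327 F along -5.76 lat 0.55 Fz -9.35
```

>>> {"method": "move_arm", "body": {"moves": "-0.1 0 0.1 0; -0.2 0 0.2 0; -0.3 0 0.3 0; -0.3 0 0.4 0; -0.3 0 0.4 0; -0.3 0 0.4 0; -0.3 0 0.4 0; -0.3 0 0.4 0; -0.3 0 0.4 0; -0.3 0 0.4 0"}}

```text
clock: 28.7
position: [0.577, 0.1803, 0.0326]
tool_rot: [3.142, -0.0, -0.153]
force: [-5.3, 0.2, -5.2]
grip_width: 0.053
```

```bash
python3 -c "
from tr import *
tcp()"
```

```text
tcp a,b mm 40.4 0.0 z 0.0326 F along -5.24 lat -0.65 Fz -5.23
```

Most of the force is off, so I'll release and lift straight up.

>>> {"method": "move_arm", "body": {"moves": "0 0 0.1 0; 0 0 0.1 0; 0 0 0.1 0; 0 0 0.1 0; 0 0 0.1 0; 0 0 0.1 0; 0 0 0.1 0; 0 0 0.1 0; 0 0 -2 0; 0 0 -6 0", "grip": 1}}

```text
clock: 29.53
position: [0.5767, 0.1804, 0.0384]
tool_rot: [3.141, 0.001, -0.153]
force: [-1.0, -0.5, -0.5]
grip_width: 0.0852
```

>>> {"method": "move_arm", "body": {"moves": "0 0 -10 0; 0 0 -25 0; 0 0 -45 0; 0 0 -65 0; 0 0 -85 0; 0 0 -105 0; -10 0 -120 0; -30 0 -130 0; -50 0 -130 0; -60 0 -130 0"}}

```text
clock: 30.37
position: [0.5161, 0.19, 0.17]
tool_rot: [-3.141, -0.001, -0.152]
force: [1.0, 0.3, 0.1]
grip_width: 0.0853
```

Run:
```python
from tr import *
tcp();f=bot.grab_frame('wrist');save(f,'w5');a,b,z=ab(f)
m=(abs(b)<.035)&(abs(z-.068)<.005)&(a>-.03)&(a<.088);print('lid a',np.percentile(a[m],[.5,99.5]),'b',np.percentile(b[m],[.5,99.5]),'z',np.percentile(z[m],[5,95]))
m=(abs(b)<.02)&(abs(z-.055)<.004)&(a>.06)&(a<.12);print('follower top',np.percentile(a[m],[1,50,99]))
f=bot.grab_frame('side');save(f,'s5')
```

```text
tcp a,b mm -21.2 0.3 z 0.17 F along 0.95 lat 0.47 Fz 0.11
lid a [-0.002643    0.08121855] b [-0.02692609  0.02708359] z [0.06664897 0.0689427 ]
follower top [0.08318111 0.08814669 0.09380722]
```

View pics/w5.png

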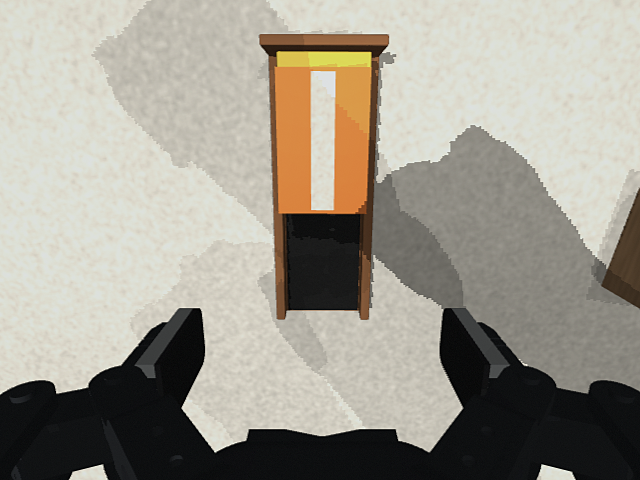

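View pics/s5.png

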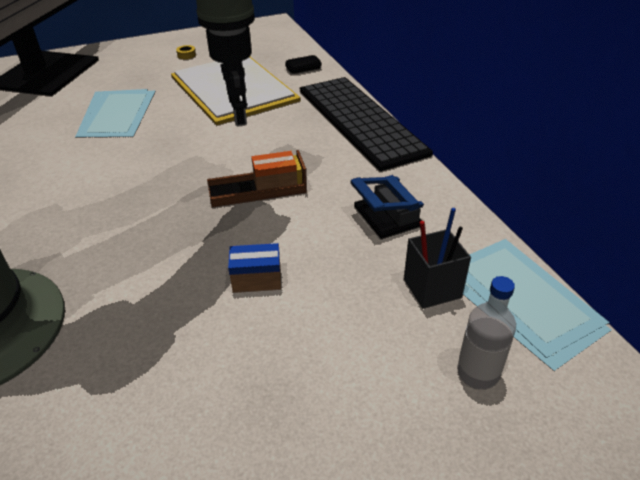

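The wrist picture shows the orange carton flat in the tray (rows 67–213) against the yellow follower at the back wall. The side view shows the blue carton upright at (255,268), with the cup, punch and bottle where they were.

```bash
python3 -c "
from workcell import bot
print(bot.job_done())"
```

```text
the job is handed in; nothing more can be done
None
```

The job is done and handed in at about 30.5 s on the robot's clock. The orange carton was the heavier one, and it is in the tray with the follower pushed back to its stop.

- **Weighing:** I lifted the blue carton first (about 1.9 N, or 0.19 kg) and set it back down. The orange one read about 6.5 N (0.66 kg).
- **Sliding:** The orange carton went into the open end and slid along the tray floor. It pushed the follower at about 6–8 N. Early in the slide, before it reached the follower, I was pressing it down a little too hard: about 9 N down and 10 N of drag. I eased that off.
- **Pressing home:** I held a steady push for a little over 0.8 s, reading 17.7–18.8 N at the wrist. I estimate about 16 N of that reached the follower once carton drag is taken off. I did not measure the force on the follower directly. No wrist reading went above 19 N, but I only read it at the end of each move.
- **Last checks:** The carton's front face sits at tray x of about 0.081–0.082 m, and the stop is at 0.082 m. It is flat and released, and the gripper is clear. The blue carton is upright, and the pen cup, hole punch and water bottle look unmoved in the side view. No check failed.

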